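Take the vial carrier off its drip stand and hold it over the light plate

ROBOT

A 7-joint arm with a two-finger parallel gripper is mounted at the origin on a cart in front of the work surface, level with it; the furniture and walls round the work are solid. World frame = base frame: x ahead of the robot, y to its left, z up, the work surface at z = 0. Lengths are in m, angles in rad, forces in N, time in s.
With the tool pointing down it reaches from about 0.35 to 0.9 m from the base axis. Payload 8.1 kg.
Tool frame: the origin (TCP) lies at the very end of the fingers, on their centre line; the grasp point (between the pads) lies 19 mm behind it (grasp_offset is the distance from the TCP to the grasp point, in m); z points along the fingers, y is the line along which they close (so a half turn about z gives the same grasp; the last joint's range is limited). The gripper opens to 92 mm and grips with 3 to 60 N. Pads are 19 mm wide; open, the fingers measure 130 mm over their backs; the gripper's body (75 mm by 190 mm) begins 47 mm behind the grasp point.
Start: joints at [1.088, 0.434, 0.025, 1.573, -0.012, 1.134, -0.075], TCP at [0.232, -0.58, 0.189] pointing down, gripper open.
Joint ranges: [-2.62, 2.62], [-0.44, 2.09], [-1.27, 1.32], [0.08, 2.57], [-1.32, 4.46], [0.12, 2], [-2.74, 2.74]. Speed limits (rad/s): [2.22, 2.22, 3.01, 3.01, 3.14, 3.14, 3.14].

INTERFACE

Orientations are given as a unit quaternion [w, x, y, z].
In Python, from bench import * gives the robot as it stands.
- The arm moves only by the tool carry_out, never from a script. Its argument "series" is text: rows parted by semicolons, each of 7 numbers parted by spaces: the turn, a rotation vector about the tool's x, y, z in rad, then the shift along the tool's x, y, z in mm, then the opening in per cent of the stroke, from 0 (shut) to 100 (fully open). In form: rx ry rz dx dy dz jaw; .... A call has 1 to 5 rows; each row shifts and turns the commanded pose from where the row before left it, along the tool's axes as they then stand; what a row does not reach is not made up. A row lasts 1/12 s, in which the tool goes at most 41.7 mm and 7.16 degrees, less where a joint would pass 70% of its speed; a pose out of reach is approached as far as the arm can. A call with a gripper value outside its range is refused whole. The fingers move at their own pace and stop on an object; the grip force is fixed at half the most. Time passes only in rows, so rows that do not move let the fingers close. It gives the time, the measured TCP pose, the force, the opening and the grip force at its end, in the units of the state.
- state(): the state, without advancing time (a new reading comes with each control period).
- capture(name): name is "side" or "top" or "wrist"; returns the picture (400x640x3 uint8, red, green, blue); there is no depth.
- camera_params(name): a dict with "fx", "fy", "cx", "cy" (pixels), "pose" (4x4, takes a point from camera to world coordinates). Camera axes: x right, y down, z forward; pixel columns grow to the right and rows downward; lengths in m; the calibration is good to about 2 mm. A picture is of the moment at which its call begins: read the wrist's pose just before it. camera_params takes no time and is no camera call; for the wrist camera it gives the pose at the moment of the call.
- close_job(): hands the job in; it is judged then, once.
Trained networks look in the newest picture that a camera, given by its name, has taken for a name from the list of things; names that differ only in an ending like _2 or _b are one class to them, and where a whole thing is asked for, a point or a joint stands for the part that bears it (a point fixed in the world has none). Each returns a list of dicts, best first, with "p" (0 to 1); they miss things now and then, are a little off and sometimes report something else, mostly with a low value. They report only what shows in the picture. A call takes as long as a camera call.
- boxes_of(thing, camera): "bbox" ([left, top, width, height] in pixels, round what is visible of it).
- regions_of(thing, camera): "region" (400x640 bool, what is visible of it) and "bbox" ([left, top, width, height] in pixels, round what is visible of it).
The state is a dict: "time_s": time; "q": joint angles; "joint_velocities": joint speeds; "joint_torque": joint torques, N m; "ee_pos": TCP position; "tool_rot": TCP orientation; "contact_force": force on the tool from outside, world axes, zero at the start; "moment": the same for the moment, N m; "opening": opening from 0.0 (shut) to 1.0 (fully open); "finger_force": force on a finger pad.
Only numpy, scipy, OpenCV 4.12 (cv2) and the standard library are available. Lean on these libraries where they do the work, as an engineer would, in place of code of your own. Each camera call takes 0.05 s, during which the arm holds its last target. There are 200 camera calls.

TASK

Unhook the blue vial carrier from the two prongs of its stand by its orange grip, keeping it upright with all four vials in it, and hold it level and still in the air over the middle of the light plate, its underside about 8 cm above the plate, so the samples can be inspected. Finish while holding it there: do not set it down or let go. Leave the amber bottle, the beaker and the tape roll alone.

Things in the scene. Friction and masses are not known exactly. Their poses are not given: they have to be found in the camera images.
- carrier: blue two-deck vial carrier, steel T handle, orange grip tab, 60 (x) x 92 (y) x 174 (z) mm, about 0.2 kg with its four vials (tops 71 mm up). Origin: centre of its underside, z up, y along the round crossbar (8 mm thick, 80 long, axis 120 mm up), held by a 22 x 5 mm strap in the middle. It hangs loose by the crossbar, a prong either side of the strap, and can swing about it
- carrier_grip (a point): point in the orange tab on the carrier's centre line, 152 mm above its underside, right above the centre of mass; axes as the carrier. The tab is 26 mm along x, 12 mm along y, and runs from 28 mm below this point (crossbar's top) to 22 mm above it. Grasp it here from above
- stand: fixed stand: grey base plate 150 (x) x 110 (y) x 12 mm, a steel post 60 mm behind the origin, two prongs 22 mm either side of the middle that point to the stand's own -x (its open front). Origin on the worktop below the hung crossbar, z up. Its place differs and it is turned up to 0.4 rad
- stand_seat (a point): point midway between the prongs, on the axis of the hung crossbar, 170 mm above the worktop; axes as the stand. Prongs 8 mm thick, tips upturned 16 mm in front (-x), 8 mm higher than this point: the crossbar must rise over 12 mm to pass them. But the vials hit the prongs 37 mm up: raise the carrier about 22 mm, draw it 80 mm or more to the front, then go anywhere
- light_plate: fixed flat light plate, black rim with a white face, 150 (x) x 130 (y) x 12 mm, lying on the worktop; origin at the centre of its underside
- plate_top (a point): centre of the light plate's white upper face, 12 mm above the worktop
- vial0_center (a point): capped sample vial (blue cap, brown tube), 15 mm thick, 66 mm tall, standing loose in the carrier; point half-way up, z along the vial
- seat0 (a point): point in the carrier where the middle of that vial (blue cap, brown tube) belongs, 38 mm above the carrier's underside; the hole is about 18 mm wide
- vial1_center (a point): capped sample vial (green cap, brown tube), 15 mm thick, 66 mm tall, standing loose in the carrier; point half-way up, z along the vial
- seat1 (a point): point in the carrier where the middle of that vial (green cap, brown tube) belongs, 38 mm above the carrier's underside; the hole is about 18 mm wide
- vial2_center (a point): capped sample vial (white cap, clear tube), 15 mm thick, 66 mm tall, standing loose in the carrier; point half-way up, z along the vial
- seat2 (a point): point in the carrier where the middle of that vial (white cap, clear tube) belongs, 38 mm above the carrier's underside; the hole is about 18 mm wide
- vial3_center (a point): capped sample vial (blue cap, clear tube), 15 mm thick, 66 mm tall, standing loose in the carrier; point half-way up, z along the vial
- seat3 (a point): point in the carrier where the middle of that vial (blue cap, clear tube) belongs, 38 mm above the carrier's underside; the hole is about 18 mm wide
- amber_center (a point): small amber glass bottle with a black cap, 45 mm wide, 92 mm tall, a bystander to leave alone; point half-way up
- beaker_center (a point): small clear empty beaker, 48 mm wide, 58 mm tall, a bystander to leave alone; point half-way up
- tape_center (a point): roll of brown tape lying flat, 92 mm across, 48 mm tall, a bystander to leave alone; point half-way up

How it is judged:
By the outcome, as a careful person would: the job done as asked, in the order asked, and still so for the second after the job is handed in, while the arm keeps its last pose, push and grip.
It also fails if it takes over 53 s, if anything falls off the work surface, if the arm or the gripper's body presses on something with over 40 N, if the wrist force passes 120 N, or if a joint passes its speed limit or range.

## Working session

There is one attempt and no reset: what is moved stays moved. The work goes in short steps, Python scripts to look and compute and a tool call to move; the robot and the scene stay as the last step left them, time stands still between calls to the robot, and variables do not carry over. Pictures are saved under pics/ and viewed, at most 10 in all, crops included, and the job is handed in when it is done.

Besides the shell and the picture viewer there is one more tool, called after "Call:" as name(argument=value, ...), one argument or row to a line, values as JSON. carry_out: Moves the arm, as the interface text tells. Its arguments: {"type":"object","properties":{"series":{"type":"string"}},"required":["series"]}

```bash
mkdir -p pics
python3 - <<'E'
from bench import *
import cv2,numpy as np
s=state();print(s['time_s'],s['ee_pos'],s['tool_rot'],s['opening'],s['contact_force'])
for c in ['side','top']:
    im=capture(c);cv2.imwrite(f'pics/{c}0.png',im[:,:,::-1])
    p=camera_params(c);print(c,p['fx'],p['cx'],p['cy'],np.round(p['pose'],3).tolist())
    for t in ['carrier','carrier_grip','stand','light_plate']:
        print(t,[(b['bbox'],round(b['p'],2)) for b in boxes_of(t,c)[:2]])
E
```

```text
0.0 [ 0.23140303 -0.57997036  0.1884428 ] [-7.56398955e-04  9.82029315e-01  1.88726776e-01 -2.37693788e-04] 1.0012179461618465 [ 0.43982576  0.04554906 -0.30696239]
side 462.78777944217927 316.32916313263485 198.6863799308971 [[0.749, -0.416, 0.515, 0.172], [-0.662, -0.457, 0.594, -0.435], [-0.012, -0.786, -0.618, 0.697], [0.0, 0.0, 0.0, 1.0]]
carrier [([260.3, 212.6, 57.3, 98.2], 0.72)]
carrier_grip [([259.9, 208.5, 54.7, 102.8], 0.7), ([190.8, 211.6, 84.9, 61.7], 0.64)]
stand [([247.7, 210.6, 97.1, 129.1], 0.72)]
light_plate [([188.1, 211.7, 89.5, 58.4], 0.83)]
top 490.06450523583163 320.7689249302039 205.3423156266347 [[0.004, -0.988, 0.151, 0.482], [-1.0, -0.006, -0.015, 0.116], [0.016, -0.151, -0.988, 1.137], [0.0, 0.0, 0.0, 1.0]]
carrier [([332.8, 256.1, 51.1, 30.6], 0.66)]
carrier_grip [([334.7, 254.8, 51.6, 31.0], 0.6)]
stand [([238.8, 137.7, 43.2, 50.1], 0.64), ([330.0, 232.2, 50.3, 68.8], 0.58)]
light_plate [([229.7, 229.6, 60.3, 69.3], 0.77)]
```

View pics/side0.png

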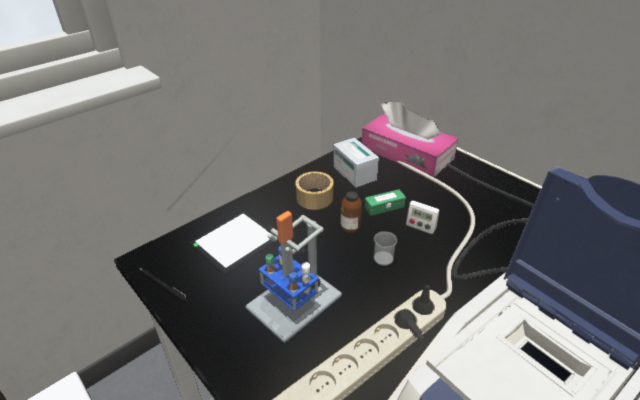

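View pics/top0.png

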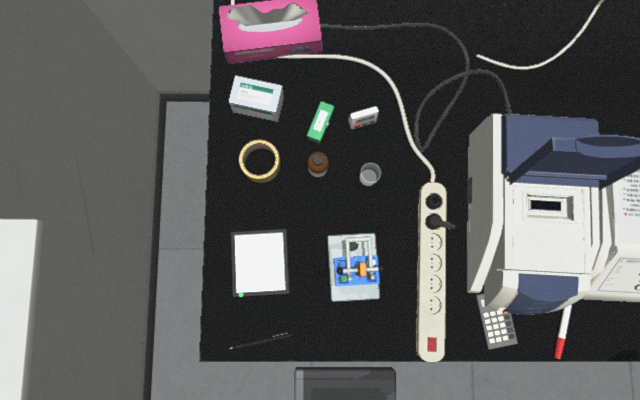

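The side view shows the carrier hanging on its stand around (290,270), with the plate at (235,240). In the top view, the stand is at (355,267) with its front facing down (-x), the orange tab is at (362,269), and the plate is at (260,263).

```bash
cat > h.py <<'E'
from bench import *
import cv2,numpy as np
def ray(c,uv,p=None):
    p=p or camera_params(c);T=np.array(p['pose'])
    d=T[:3,:3]@np.array([(uv[0]-p['cx'])/p['fx'],(uv[1]-p['cy'])/p['fy'],1.]);return T[:3,3],d/np.linalg.norm(d)
def onz(c,uv,z,p=None):
    o,d=ray(c,uv,p);return o+d*(z-o[2])/d[2]
def tri(rs):
    A=sum(np.eye(3)-np.outer(d,d) for o,d in rs);b=sum((np.eye(3)-np.outer(d,d))@o for o,d in rs);x=np.linalg.solve(A,b)
    return x,[np.linalg.norm(np.cross(x-o,d)) for o,d in rs]
def proj(c,X,p=None):
    p=p or camera_params(c);T=np.linalg.inv(np.array(p['pose']));q=T[:3,:3]@X+T[:3,3];return np.array([p['fx']*q[0]/q[2]+p['cx'],p['fy']*q[1]/q[2]+p['cy']])
def mask(im,lo,hi,roi):
    h=cv2.cvtColor(im,cv2.COLOR_RGB2HSV);m=cv2.inRange(h,lo,hi);k=np.zeros_like(m);x,y,w,hh=roi;k[y:y+hh,x:x+w]=m[y:y+hh,x:x+w];return k
E
python3 - <<'E'
from h import *
a=cv2.imread('pics/top0.png')[:,:,::-1].copy();b=cv2.imread('pics/side0.png')[:,:,::-1].copy()
def cen(m):
    ys,xs=np.nonzero(m);return xs.mean(),ys.mean(),len(xs),xs.min(),xs.max(),ys.min(),ys.max()
ma=mask(a,(3,150,120),(16,255,255),(325,225,65,80));mb=mask(b,(3,150,120),(16,255,255),(255,200,60,60))
ca,cb=cen(ma),cen(mb);print(ca,cb)
print(tri([ray('top',ca[:2]),ray('side',cb[:2])]))
# plate
m=mask(a,(0,0,170),(180,60,255),(225,225,70,75));m=cv2.morphologyEx(m,cv2.MORPH_OPEN,np.ones((3,3)));r=cv2.minAreaRect(cv2.findNonZero(m));bx=cv2.boxPoints(r)
P=[onz('top',q,.012) for q in bx];print('plate',np.round(P,3).tolist(),np.mean(P,0))
# stand base grey
m=mask(a,(0,0,100),(180,60,255),(322,225,65,80));r=cv2.minAreaRect(cv2.findNonZero(m));bx=cv2.boxPoints(r)
P=np.array([onz('top',q,.012) for q in bx]);print('stand',r,np.round(P,3).tolist(),P.mean(0))
c=np.hstack([cv2.resize(a[222:312,318:398],None,fx=5,fy=5,interpolation=2),cv2.resize(b[200:340,240:350],(353,450),interpolation=2)])
cv2.imwrite('pics/crop.png',c[:,:,::-1])
E
```

```text
(np.float64(361.6060606060606), np.float64(268.24242424242425), 33, np.int64(359), np.int64(365), np.int64(263), np.int64(275)) (np.float64(284.0190476190476), np.float64(216.41904761904763), 105, np.int64(277), np.int64(291), np.int64(211), np.int64(226))
(array([0.50396242, 0.02588565, 0.21794711]), [np.float64(0.0007944468032373427), np.float64(0.0007944468032372566)])
plate [[0.585, 0.299, 0.012], [0.591, 0.186, 0.012], [0.46, 0.179, 0.012], [0.455, 0.289, 0.012]] [0.52277572 0.23835951 0.012     ]
stand ((353.4656677246094, 266.68389892578125), (66.39331817626953, 48.94049835205078), 86.53176879882812) [[0.585, 0.084, 0.012], [0.593, -0.029, 0.012], [0.442, -0.036, 0.012], [0.435, 0.075, 0.012]] [0.51393651 0.02362602 0.012     ]
```

View pics/crop.png

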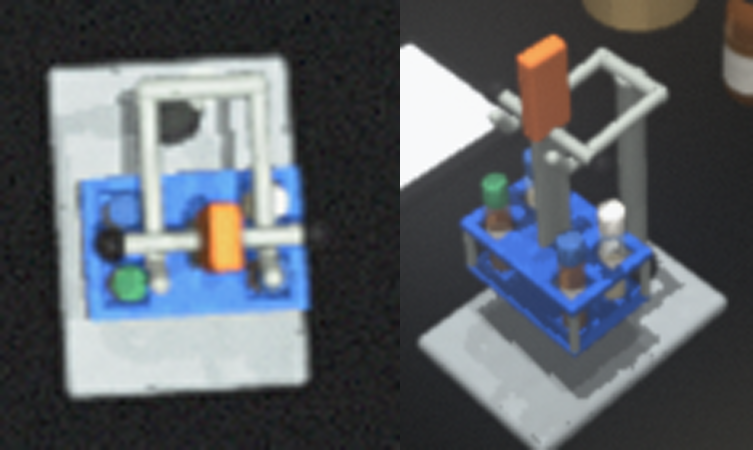

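The crop shows the tab upright above the crossbar, carrier and stand aligned, with yaw about +0.055 rad. First I'll lift and align the yaw.

Call:
carry_out(
  series="0 0 0.108 0 0 -30 100; 0 0 0.108 0 0 -30 100; 0 0 0.108 0 0 -30 100; 0 0 0 0 0 -30 100; 0 0 0 0 0 -20 100",
)

```text
time_s: 0.92
ee_pos: [0.232, -0.581, 0.3326]
tool_rot: [0.002, 1.0, 0.028, 0.001]
contact_force: [0.2, -0.8, 0.7]
opening: 1.001
finger_force: 0.0
```

Call:
carry_out(
  series="0 0 0 5 -35 0 100; 0 0 0 5 -35 0 100; 0 0 0 5 -35 0 100; 0 0 0 5 -35 0 100; 0 0 0 5 -35 0 100",
)

```text
time_s: 1.33
ee_pos: [0.2468, -0.4027, 0.3292]
tool_rot: [0.0, 1.0, 0.028, 0.0]
contact_force: [1.3, 0.2, 0.9]
opening: 1.002
finger_force: 0.0
```

Call:
carry_out(
  series="0 0 0 10 -35 0 100; 0 0 0 10 -35 0 100; 0 0 0 10 -35 0 100; 0 0 0 10 -35 0 100; 0 0 0 10 -35 0 100",
)

```text
time_s: 1.75
ee_pos: [0.287, -0.2251, 0.3294]
tool_rot: [0.0, 1.0, 0.028, 0.0]
contact_force: [1.0, -0.1, -0.4]
opening: 0.999
finger_force: 0.0
```

Call:
carry_out(
  series="0 0 0 23 -30 0 100; 0 0 0 23 -30 0 100; 0 0 0 23 -30 0 100; 0 0 0 23 -30 0 100; 0 0 0 23 -30 0 100",
)

```text
time_s: 2.17
ee_pos: [0.3941, -0.0689, 0.3296]
tool_rot: [0.0, 1.0, 0.028, 0.001]
contact_force: [0.5, -0.6, 0.3]
opening: 0.999
finger_force: 0.0
```

Call:
carry_out(
  series="0 0 0 23 -30 0 100; 0 0 0 23 -30 0 100; 0 0 0 15 -25 0 100; 0 0 0 5 -10 0 100; 0 0 0 0 0 0 100",
)

```text
time_s: 2.58
ee_pos: [0.4548, 0.0312, 0.3291]
tool_rot: [-0.001, 1.0, 0.03, 0.0]
contact_force: [-0.2, -0.8, 0.5]
opening: 1.001
finger_force: 0.0
```

Run:
```python
from h import *
s=state();p=camera_params('wrist');im=capture('wrist');cv2.imwrite('pics/w1.png',im[:,:,::-1])
print(s['time_s'],s['ee_pos'],s['tool_rot']);print(p['fx'],np.round(p['pose'],3).tolist())
m=mask(im,(3,150,100),(16,255,255),(0,0,640,400));n,l,st,c=cv2.connectedComponentsWithStats(m);print([(st[i].tolist(),c[i].round(1).tolist()) for i in range(1,n) if st[i][4]>40])
print(proj('wrist',np.array([.504,.026,.224]),p))
```

```text
2.5833 [0.45482005 0.03117106 0.32912266] [-7.97199702e-04  9.99538755e-01  3.03585266e-02  4.13265294e-05]
289.3044109629834 [[0.062, -0.961, -0.268, 0.527], [-0.998, -0.06, -0.015, 0.036], [-0.002, 0.269, -0.963, 0.525], [0.0, 0.0, 0.0, 1.0]]
[([321, 131, 12, 26, 274], [326.9, 143.5])]
[325.14350657 141.85028107]
```

View pics/w1.png

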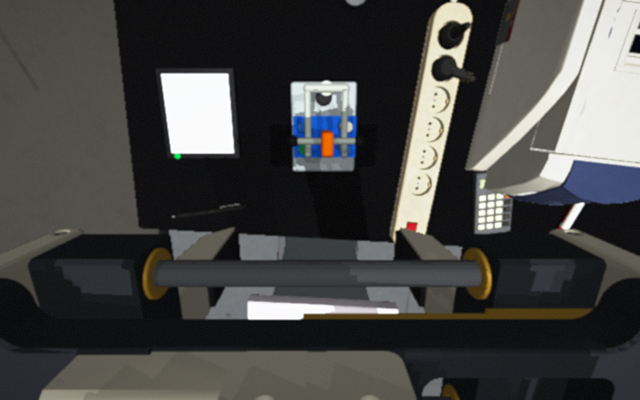

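The wrist view shows the tab at (327,143) between the prongs, close to where I predicted. I'll refine its pose with a box fit over all three views.

Run:
```python
from h import *
from scipy.optimize import least_squares
P={c:camera_params(c) for c in ['top','side','wrist']}
meas={}
for c,f,roi in [('top','top0',(325,225,65,80)),('side','side0',(255,195,60,70)),('wrist','w1',(290,80,70,100))]:
    im=cv2.imread(f'pics/{f}.png')[:,:,::-1].copy();m=mask(im,(2,130,80),(18,255,255),roi)
    ys,xs=np.nonzero(m);meas[c]=np.array([xs.mean(),ys.mean(),xs.min()-.5,xs.max()+.5,ys.min()-.5,ys.max()+.5])+0
    (print(c,meas[c],len(xs)))
def pred(c,v):
    x,y,z,w=v;R=np.array([[np.cos(w),-np.sin(w)],[np.sin(w),np.cos(w)]])
    q=[]
    for a in(-13,13):
        for b in(-6,6):
            for h in(-28,22):
                q.append(proj(c,np.r_[[x,y]+R@[a/1e3,b/1e3],z+h/1e3],P[c]))
    h=cv2.convexHull(np.array(q,np.float32));M=cv2.moments(h)
    q=np.array(q);return np.r_[M['m10']/M['m00'],M['m01']/M['m00'],q[:,0].min(),q[:,0].max(),q[:,1].min(),q[:,1].max()]
for z0 in (None,.202):
    f=lambda v:np.r_[np.concatenate([(pred(c,v if z0 is None else [v[0],v[1],z0,v[3]])-meas[c])*[2,2,1,1,1,1] for c in meas]),(v[3]-.057)/.02]
    r=least_squares(f,[.504,.026,.202,.05],x_scale=[.01,.01,.01,.1],diff_step=1e-4,loss='soft_l1');print(r.x.round(4),r.cost,f(r.x).round(1))
```

```text
top [361.31034483 269.43103448 357.5        366.5        262.5
 275.5       ] 58
side [284.5879397  226.09296482 275.5        292.5        210.5
 243.5       ] 398
wrist [326.88086643 143.62093863 320.5        332.5        130.5
 156.5       ] 277
[0.5009 0.0223 0.2033 0.0591] 8.007322801507431 [ 2.4  1.8  0.1  0.9  0.4  2.1  0.7  0.3 -0.1  1.6 -1.2  0.1 -1.6 -0.5
 -0.6 -0.1 -1.   0.8  0.1]
[0.5009 0.0225 0.2053 0.0593] 8.59488270413202 [ 2.1  1.8 -0.1  0.8  0.4  2.1  0.7  1.4 -0.   1.5 -0.6  0.6 -2.  -0.8
 -0.7 -0.3 -1.1  0.6  0.1]
```

Call:
carry_out(
  series="0 0 0 15 4 10 100; 0 0 0 15 4 15 100; 0 0 0 15 4 20 100; 0 0 0 0 0 20 100; 0 0 0 0 0 5 100",
)

```text
time_s: 3.05
ee_pos: [0.4982, 0.0161, 0.2563]
tool_rot: [0.0, 1.0, 0.027, -0.002]
contact_force: [-1.3, 0.4, -0.5]
opening: 0.999
finger_force: 0.0
```

Run:
```python
from h import *
s=state();p=camera_params('wrist');im=capture('wrist');cv2.imwrite('pics/w2.png',im[:,:,::-1])
T=capture('top');S=capture('side')
cv2.imwrite('pics/s2.png',S[150:300,220:360][:,:,::-1].repeat(4,0).repeat(4,1))
print(s['time_s'],s['ee_pos'],s['tool_rot'])
m=mask(im,(3,150,80),(16,255,255),(0,0,640,240));n,l,st,c=cv2.connectedComponentsWithStats(m);print([(st[i].tolist(),c[i].round(1).tolist()) for i in range(1,n) if st[i][4]>40])
w=.059;R=np.array([[np.cos(w),-np.sin(w)],[np.sin(w),np.cos(w)]])
for z in(.2245,):
  print(np.round([proj('wrist',np.r_[R@[a,b]+[.501,.0225],z],p) for a in(-.013,.013) for b in(-.006,.006)],1).tolist())
print(np.round(np.r_[proj('wrist',s['ee_pos'],p)],1))
```

```text
3.05 [0.49822289 0.01606746 0.2562913 ] [ 3.81518575e-04  9.99643812e-01  2.65866228e-02 -2.29222276e-03]
[([301, 177, 15, 43, 551], [308.4, 199.3])]
[[316.7, 220.2], [302.3, 220.3], [316.5, 189.9], [301.7, 190.0]]
[317.  222.6]
```

View pics/w2.png

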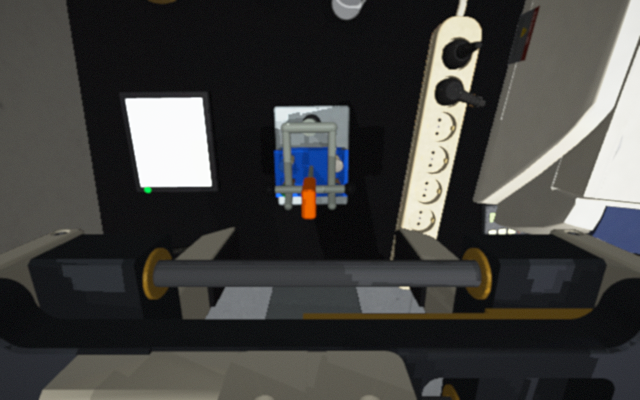

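Call:
carry_out(
  series="0 0 0 0 0 0 100; 0 0 0 0 0 0 100",
)

```text
time_s: 3.37
ee_pos: [0.5002, 0.0183, 0.2607]
tool_rot: [0.0, 1.0, 0.028, 0.001]
contact_force: [-0.1, 0.0, 0.0]
opening: 1.001
finger_force: 0.0
```

Call:
carry_out(
  series="0 0 0 1 -4 16 100; 0 0 0 0 0 20 100; 0 0 0 0 0 20 100; 0 0 0 0 0 15 100; 0 0 0 0 0 4 100",
)

```text
time_s: 3.78
ee_pos: [0.4995, 0.0221, 0.1829]
tool_rot: [0.0, 1.0, 0.028, -0.001]
contact_force: [-1.1, -0.1, 0.1]
opening: 1.0
finger_force: 0.0
```

Call:
carry_out(
  series="0 0 0 0 0 0 100; 0 0 0 0 0 0 100; 0 0 0 0 0 0 100",
)

```text
time_s: 4.03
ee_pos: [0.5014, 0.0226, 0.1856]
tool_rot: [-0.0, 1.0, 0.028, 0.001]
contact_force: [-0.2, 0.1, 0.4]
opening: 1.0
finger_force: 0.0
```

Run:
```python
from h import *
S=capture('side')[150:290,220:360];W=capture('wrist')[60:280,230:400]
c=np.hstack([cv2.resize(S,(440,440)),cv2.resize(W,(340,440))]);cv2.imwrite('pics/g.png',c[:,:,::-1])
```

```text
(no output)
```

View pics/g.png

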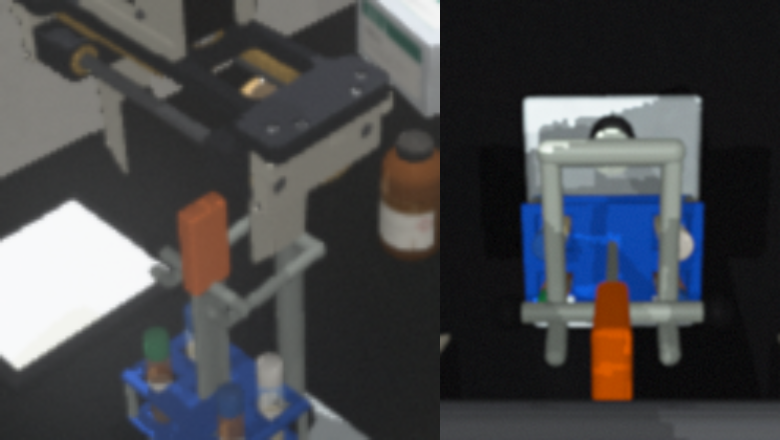

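The tab sits between the open fingers. I'll check numerically that the visible fingertips are where they should be.

Run:
```python
from h import *
e=np.array(state()['ee_pos'])
for y in(-.056,0,.056):print(y,((proj('side',e+[-y*.056,y,0])-[220,150])*440/140).round())
```

```text
-0.056 [281. 315.]
0 [206. 262.]
0.056 [137. 212.]
```

Run:
```python
from h import *
S=capture('side');
e=np.array(state()['ee_pos'])
x0,y0=245,140
c=cv2.resize(S[y0:y0+110,x0-20:x0+120],(763,600),interpolation=cv2.INTER_CUBIC)
c=(255*(c/255.)**.45).astype(np.uint8);k=600/110
for y in(-.065,-.046,0,.046,.065):
  for z in (0,.03):
    u=(proj('side',e+[-y*-.056,y,z])-[x0-20,y0])*k;cv2.circle(c,tuple(int(v) for v in u),3,(0,255,0) if z==0 else (255,0,255),-1)
cv2.imwrite('pics/g2.png',c[:,:,::-1])
```

```text
(no output)
```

View pics/g2.png

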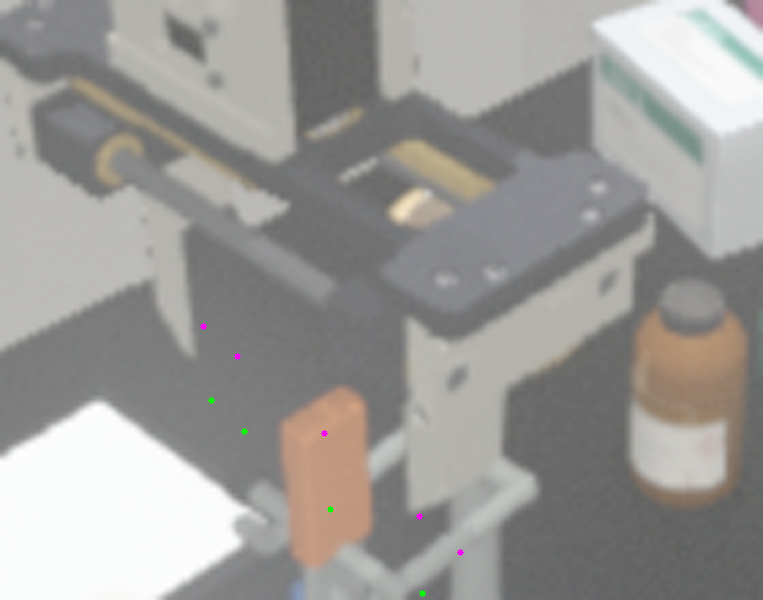

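The fingertips look higher than the reported TCP implies. Before closing, I'll overlay the gripper geometry on the image.

```bash
cat > ov.py <<'E'
from h import *
from scipy.spatial.transform import Rotation as Ro
s=state();e=np.array(s['ee_pos']);q=np.array(s['tool_rot']);R=Ro.from_quat(np.r_[q[1:],q[0]]).as_matrix()
def box(img,cam,x,y,z,col,f,p):
    c=np.array([[a,b,d] for a in x for b in y for d in z])/1e3;u=[f(proj(cam,e+R@v,p)) for v in c]
    for i in range(8):
        for b in(1,2,4):
            if not i&b: cv2.line(img,tuple(int(v) for v in u[i]),tuple(int(v) for v in u[i|b]),col,1)
out=[]
for cam,(x0,y0,w,h) in {'side':(210,80,140,190),'wrist':(160,150,320,190)}.items():
    p=camera_params(cam);S=capture(cam);W=350 if cam=='side' else 440;H=int(h*W/w);k=W/w
    c=cv2.resize(S[y0:y0+h,x0:x0+w],(W,H),interpolation=2);c=(255*(c/255.)**.5).astype(np.uint8)
    f=lambda u:(u-[x0,y0])*k
    for sgn in(-1,1): box(c,cam,(-9.5,9.5),(sgn*46,sgn*65),(0,-66),(0,255,0),f,p)
    if cam=='side': box(c,cam,(-37.5,37.5),(-95,95),(-66,-80),(255,0,255),f,p)
    out.append(cv2.copyMakeBorder(c,0,480-H,0,0,0))
cv2.imwrite('pics/ov.png',np.hstack(out)[:,:,::-1]);print(e,s['q'])
E
python3 ov.py
```

```text
[0.50113915 0.02250297 0.18513394] [ 0.28716771  0.29231206 -0.54641198  1.84023711  0.17350598  1.05463177
 -1.84142146]
```

View pics/ov.png

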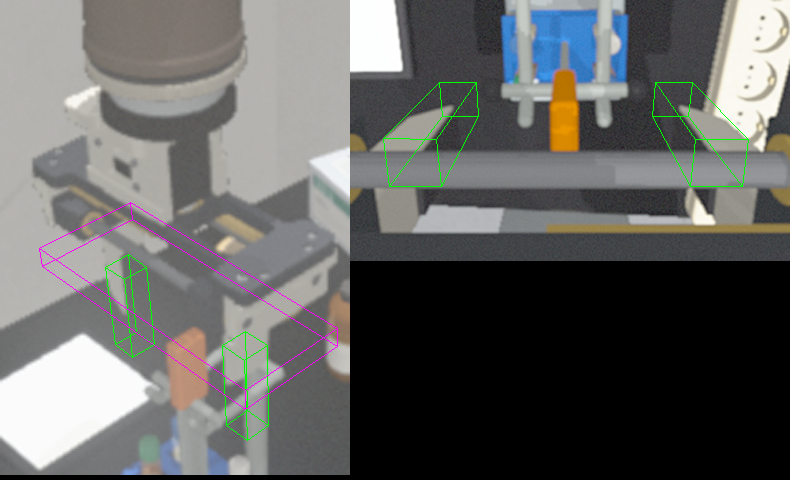

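The side overlay puts the drawn fingers about 60 px below the visible ones. I'll triangulate the real fingertip corners from the side and wrist views.

Run:
```python
from h import *
from scipy.spatial.transform import Rotation as Ro
s=state();e=np.array(s['ee_pos']);q=np.array(s['tool_rot']);R=Ro.from_quat(np.r_[q[1:],q[0]]).as_matrix()
for n,w,ss in [('R',(401.5,227.8),[(300.2,233.5),(316.7,226.2)]),('L',(234.2,226.4),[(259.8,205.1),(253.4,193.2)])]:
    for u in ss:
        x,r=tri([ray('wrist',w),ray('side',u)]);print(n,u,(R.T@(x-e)*1e3).round(1),np.round(r,4))
P=camera_params('wrist');print((R.T@(np.array(P['pose'])[:3,3]-e)*1e3).round(1))
```

```text
R (300.2, 233.5) [  1.6  46.6 -28.9] [0.0078 0.0078]
R (316.7, 226.2) [ 14.8  51.9 -39.5] [0.0047 0.0047]
L (259.8, 205.1) [  2.1 -57.7 -22.9] [0.0056 0.0056]
L (253.4, 193.2) [  3.  -59.8 -41.7] [0.0147 0.0147]
[  72.4   -0.3 -195.4]
```

Triangulation puts the visible tips 30–40 mm behind the reported TCP. A safe test is to raise 20 mm and close. If the report is right, the fingers stop on the tab (opening about 0.13). If the picture is right, they shut above it.

Call:
carry_out(
  series="0 0 0 0 0 -10 100; 0 0 0 0 0 -10 100; 0 0 0 0 0 0 60; 0 0 0 0 0 0 40; 0 0 0 0 0 0 30",
)

```text
time_s: 4.7
ee_pos: [0.5006, 0.0224, 0.2044]
tool_rot: [0.0, 1.0, 0.028, 0.0]
contact_force: [0.2, 0.2, -1.0]
opening: 0.836
finger_force: 0.0
```

Call:
carry_out(
  series="0 0 0 0 0 0 25; 0 0 0 0 0 0 25; 0 0 0 0 0 0 25; 0 0 0 0 0 0 25; 0 0 0 0 0 0 25",
)

```text
time_s: 5.12
ee_pos: [0.5005, 0.0224, 0.2041]
tool_rot: [0.0, 1.0, 0.028, -0.0]
contact_force: [-0.0, 0.6, -0.2]
opening: 0.47
finger_force: 0.0
```

Run:
```python
from h import *
print(state()['opening'],state()['ee_pos'])
S=capture('side')[140:250,225:365];W=capture('wrist')[100:300,200:440]
S=cv2.resize(S,(440,346),interpolation=2);W=cv2.resize(W,(360,300),interpolation=2);W=cv2.copyMakeBorder(W,0,46,0,0,0)
c=np.hstack([S,W]);cv2.imwrite('pics/t.png',(255*(c/255.)**.5)[:,:,::-1].astype(np.uint8))
```

```text
0.4696518071352059 [0.50047148 0.02240691 0.20407108]
```

View pics/t.png

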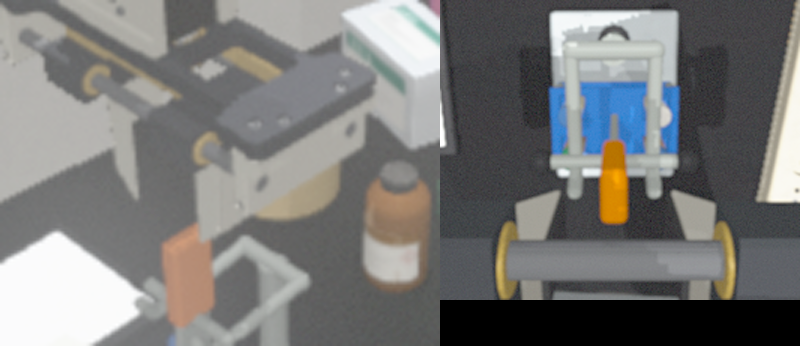

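The fingertips are 76 px apart at this opening, against 161 px when fully open. That gives a tip depth of about 0.167 m, while the reported TCP would be at 0.207 m. I'll close further to finish the test.

Call:
carry_out(
  series="0 0 0 0 0 0 8; 0 0 0 0 0 0 8; 0 0 0 0 0 0 8; 0 0 0 0 0 0 8; 0 0 0 0 0 0 8",
)

```text
time_s: 5.63
ee_pos: [0.5005, 0.0224, 0.2042]
tool_rot: [0.0, 1.0, 0.028, 0.0]
contact_force: [-0.2, -0.1, -0.3]
opening: 0.083
finger_force: 0.0
```

Call:
carry_out(
  series="0 0 0 0 0 0 8; 0 0 0 0 0 0 8",
)

```text
time_s: 5.8
ee_pos: [0.5005, 0.0224, 0.2042]
tool_rot: [-0.0, 1.0, 0.028, -0.0]
contact_force: [-0.6, 0.4, 0.8]
opening: 0.082
finger_force: 0.0
```

The jaws closed past the tab's width with no contact, so the picture is right: the physical tips are about 40 mm above the reported TCP. I'll measure that offset from the side view by differencing against the arm-free picture.

Run:
```python
from h import *
from scipy.spatial.transform import Rotation as Ro
b=cv2.imread('pics/side0.png')[:,:,::-1].astype(int)
S=np.mean([capture('side').astype(int) for _ in range(3)],0)
cv2.imwrite('pics/sclosed.png',S[:,:,::-1].astype(np.uint8))
m=(np.abs(S-b).max(2)>30).astype(np.uint8)
s=state();e=np.array(s['ee_pos']);q=np.array(s['tool_rot']);R=Ro.from_quat(np.r_[q[1:],q[0]]).as_matrix()
n,l,st,c=cv2.connectedComponentsWithStats(m);k=1+np.argmax(st[1:,4]);m=(l==k)
print('low',[(x,int(np.nonzero(m[:,x])[0].max())) for x in range(262,312,2) if m[:,x].any()])
for d in(30,40,50):
    out=[]
    for y in(23,4,-4,-23):
        for x in(-9.5,9.5): out.append(proj('side',e+R@(np.array([x,y,-d])/1e3)).round().astype(int).tolist())
    print(d,out)
for r in range(192,226,2): print(r,''.join('#' if v else '.' for v in m[r,255:320]))
```

```text
low [(262, 176), (264, 179), (266, 181), (268, 182), (270, 181), (272, 181), (274, 180), (276, 218), (278, 220), (280, 221), (282, 220), (284, 219), (286, 218), (288, 216), (290, 215), (292, 205), (294, 204), (296, 202), (298, 189), (300, 206), (302, 207), (304, 207), (306, 205), (308, 200), (310, 197)]
30 [[289, 220], [298, 214], [281, 214], [290, 209], [277, 212], [286, 207], [270, 207], [279, 201]]
40 [[289, 215], [298, 209], [280, 209], [290, 204], [277, 207], [286, 202], [269, 202], [278, 196]]
50 [[288, 210], [298, 204], [280, 204], [289, 199], [277, 202], [286, 197], [269, 197], [278, 191]]
192 ........................###############...#.####.################
194 .........................#################..#########...........#
196 .........................#################...#######.###.########
198 .........................#################...######.###..##.#####
200 .........................#################...######.##....#......
202 .........................#################...########............
204 .........................###############.....#.#####.............
206 .........................############........######..............
208 ..........................#######...............#................
210 ..........................####..##...............................
212 ............................#########............................
214 .........................############............................
216 ......................#############..............................
218 .....................###########.................................
220 .......................#####.....................................
222 .................................................................
224 .................................................................
```

The side silhouette gives an offset of about 43 mm. I'll open, descend 57 mm so the tips end near z = 0.19, and check.

Call:
carry_out(
  series="0 0 0 0 0 0 70; 0 0 0 0 0 0 70; 0 0 0 0 0 0 70; 0 0 0 0 0 0 70; 0 0 0 0 0 0 70",
)

```text
time_s: 6.37
ee_pos: [0.5005, 0.0224, 0.2042]
tool_rot: [0.0, 1.0, 0.028, 0.0]
contact_force: [-0.4, -0.3, 0.4]
opening: 0.396
finger_force: 0.0
```

Call:
carry_out(
  series="0 0 0 0 0 0 70; 0 0 0 0 0 0 70; 0 0 0 0 0 0 70; 0 0 0 0 0 10 70; 0 0 0 0 0 10 70",
)

```text
time_s: 6.78
ee_pos: [0.5009, 0.0225, 0.1837]
tool_rot: [0.0, 1.0, 0.028, 0.001]
contact_force: [-0.5, -0.1, -0.1]
opening: 0.693
finger_force: 0.0
```

Call:
carry_out(
  series="0 0 0 0 0 10 70; 0 0 0 0 0 10 70; 0 0 0 0 0 10 70; 0 0 0 0 0 7 70; 0 0 0 0 0 0 70",
)

```text
time_s: 7.2
ee_pos: [0.4993, 0.0222, 0.1453]
tool_rot: [0.0, 1.0, 0.028, -0.002]
contact_force: [0.6, 0.5, -0.4]
opening: 0.698
finger_force: 0.0
```

Run:
```python
from h import *
s=state();print(s['ee_pos'],s['opening'],s['contact_force'])
S=capture('side')[140:260,225:365];W=capture('wrist')[100:300,200:440]
S=cv2.resize(S,(525,450),interpolation=2);W=cv2.resize(W,(270,225),interpolation=2);W=cv2.copyMakeBorder(W,0,225,0,0,0)
c=np.hstack([S,W]);cv2.imwrite('pics/t2.png',(255*(c/255.)**.5)[:,:,::-1].astype(np.uint8))
```

```text
[0.49933913 0.02224916 0.14526247] 0.6978771340761064 [ 0.55276968  0.45742958 -0.37046562]
```

View pics/t2.png

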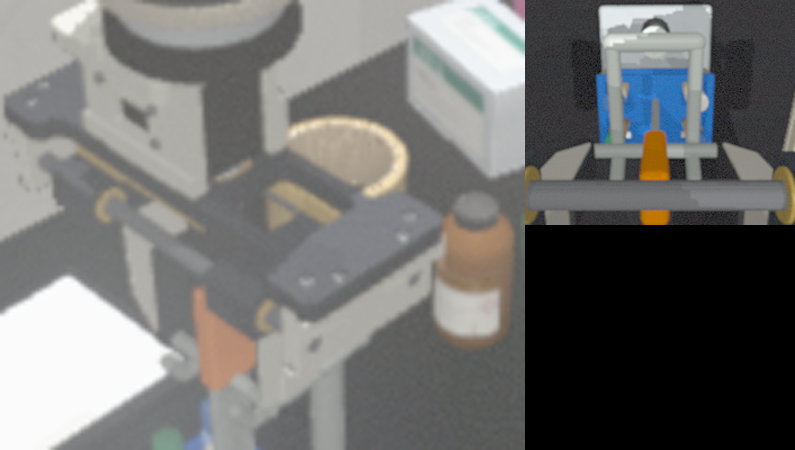

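The jaws straddle the tab: tips at about (265,415) and (155,325), level with the lower part of the tab, and centred in the wrist view. Closing now.

Call:
carry_out(
  series="0 0 0 0 0 0 0; 0 0 0 0 0 0 0; 0 0 0 0 0 0 0; 0 0 0 0 0 0 0; 0 0 0 0 0 0 0",
)

```text
time_s: 7.72
ee_pos: [0.5007, 0.0224, 0.1475]
tool_rot: [0.0, 1.0, 0.028, 0.0]
contact_force: [-0.4, 0.3, 0.0]
opening: 0.387
finger_force: 0.0
```

Call:
carry_out(
  series="0 0 0 0 0 0 0; 0 0 0 0 0 0 0; 0 0 0 0 0 0 0; 0 0 0 0 0 0 0; 0 0 0 0 0 0 0",
)

```text
time_s: 8.13
ee_pos: [0.5006, 0.0226, 0.1473]
tool_rot: [-0.0, 1.0, 0.028, 0.0]
contact_force: [-0.0, -0.2, -0.1]
opening: 0.128
finger_force: 30.0
```

It's gripped at 12 mm with 30 N. Now I'll lift 22 mm.

Call:
carry_out(
  series="0 0 0 0 0 -3 0; 0 0 0 0 0 -6 0; 0 0 0 0 0 -7 0; 0 0 0 0 0 -6 0; 0 0 0 0 0 0 0",
)

```text
time_s: 8.55
ee_pos: [0.5014, 0.0226, 0.1708]
tool_rot: [0.0, 1.0, 0.028, 0.001]
contact_force: [-0.2, 0.6, -2.9]
opening: 0.131
finger_force: 30.0
```

Call:
carry_out(
  series="0 0 0 0 0 0 0; 0 0 0 0 0 0 0",
)

```text
time_s: 8.72
ee_pos: [0.5005, 0.0223, 0.1692]
tool_rot: [0.0, 1.0, 0.028, 0.0]
contact_force: [0.7, 0.4, -2.2]
opening: 0.131
finger_force: 30.0
```

The full weight (about 2 N) is on the gripper. Next I'll draw it toward the front in small steps, watching the force.

Call:
carry_out(
  series="0 0 0 -2 0 0 0; 0 0 0 -4 0 0 0; 0 0 0 -5 0 0 0; 0 0 0 -5 0 0 0; 0 0 0 -5 0 0 0",
)

```text
time_s: 9.13
ee_pos: [0.4787, 0.0212, 0.1691]
tool_rot: [0.0, 1.0, 0.028, -0.0]
contact_force: [-0.2, 0.6, -2.0]
opening: 0.128
finger_force: 30.0
```

Call:
carry_out(
  series="0 0 0 -7 0 0 0; 0 0 0 -7 0 0 0; 0 0 0 -7 0 0 0; 0 0 0 -7 0 0 0; 0 0 0 -7 0 0 0",
)

```text
time_s: 9.55
ee_pos: [0.4438, 0.0192, 0.1693]
tool_rot: [0.0, 1.0, 0.028, 0.0]
contact_force: [0.6, -0.3, -4.1]
opening: 0.129
finger_force: 30.0
```

Call:
carry_out(
  series="0 0 0 -9 0 0 0; 0 0 0 -9 0 0 0; 0 0 0 -9 0 0 0; 0 0 0 -8 0 0 0; 0 0 0 -4 0 0 0",
)

```text
time_s: 9.97
ee_pos: [0.4042, 0.017, 0.1692]
tool_rot: [0.0, 1.0, 0.028, -0.0]
contact_force: [-0.2, -0.6, -3.0]
opening: 0.131
finger_force: 30.0
```

Call:
carry_out(
  series="0 0 0 0 -6 -4 0; 0 0 0 0 -12 -4 0; 0 0 0 0 -16 -4 0; 0 0 0 0 -18 -4 0; 0 0 0 0 -18 -4 0",
)

```text
time_s: 10.38
ee_pos: [0.4021, 0.0882, 0.1899]
tool_rot: [-0.0, 1.0, 0.028, 0.0]
contact_force: [0.0, 0.2, -2.5]
opening: 0.13
finger_force: 30.0
```

Call:
carry_out(
  series="0 0 0 8 -18 0 0; 0 0 0 14 -18 0 0; 0 0 0 16 -18 0 0; 0 0 0 18 -18 0 0; 0 0 0 18 -18 0 0",
)

```text
time_s: 10.8
ee_pos: [0.4716, 0.1826, 0.1896]
tool_rot: [-0.0, 1.0, 0.028, 0.0]
contact_force: [0.6, -0.3, -3.1]
opening: 0.13
finger_force: 30.0
```

Call:
carry_out(
  series="0 0 0 18 -18 0 0; 0 0 0 16 -15 0 0; 0 0 0 13 -12 0 0; 0 0 0 7 -7 0 0; 0 0 0 3 -2 0 0",
)

```text
time_s: 11.22
ee_pos: [0.5251, 0.24, 0.1891]
tool_rot: [-0.001, 1.0, 0.028, -0.0]
contact_force: [0.3, -0.3, -2.4]
opening: 0.127
finger_force: 30.0
```

Call:
carry_out(
  series="0 0 0 0 0 0 0; 0 0 0 0 0 0 0; 0 0 0 0 0 0 0; 0 0 0 0 0 0 0; 0 0 0 0 0 0 0",
)

```text
time_s: 11.63
ee_pos: [0.5244, 0.2374, 0.1895]
tool_rot: [0.0, 1.0, 0.028, 0.0]
contact_force: [0.6, 0.2, -3.0]
opening: 0.131
finger_force: 30.0
```

Run:
```python
from h import *
s=state();e=np.array(s['ee_pos']);print(s['time_s'],e,s['tool_rot'],s['opening'],s['contact_force'],np.round(s['moment'],2),s['finger_force'])
for c in('side','top','wrist'):
    im=capture(c);cv2.imwrite(f'pics/f_{c}.png',im[:,:,::-1])
    for t in ['carrier','light_plate','vial0_center','vial1_center','vial2_center','vial3_center']:
        print(c,t,[([round(v) for v in b['bbox']],round(b['p'],2)) for b in boxes_of(t,c)[:2]])
    w=.056;R=np.array([[np.cos(w),-np.sin(w)],[np.sin(w),np.cos(w)]])
    # predicted lower body box with underside .092, decks up to ~z .05
    q=np.array([proj(c,np.r_[R@[a,b]+e[:2],.092+h]) for a in(-.03,.03) for b in(-.046,.046) for h in(0,.05)])
    print('pred',q.min(0).round(),q.max(0).round())
    m=mask(im,(105,150,60),(125,255,255),tuple(int(v) for v in np.r_[np.maximum(q.min(0)-20,0),q.max(0)-q.min(0)+40]));p=cv2.findNonZero(m);print('blue',cv2.boundingRect(p) if p is not None else None)
```

```text
11.6333 [0.52436043 0.23737724 0.18945213] [2.36792172e-04 9.99621338e-01 2.75154682e-02 1.54567742e-04] 0.13116480714763007 [ 0.61765945  0.18335552 -2.95983893] [0.05 0.04 0.02] 29.997024536132812
side carrier [([206, 138, 51, 88], 0.64)]
side light_plate [([189, 218, 85, 53], 0.91), ([242, 182, 10, 28], 0.48)]
side vial0_center [([230, 188, 9, 32], 0.54), ([203, 138, 54, 87], 0.51)]
side vial1_center [([213, 178, 7, 28], 0.73)]
side vial2_center [([243, 185, 8, 26], 0.56)]
side vial3_center []
pred [203. 175.] [257. 227.]
blue (206, 184, 49, 39)
top carrier [([260, 227, 19, 20], 0.55), ([265, 241, 13, 10], 0.47)]
top light_plate [([265, 229, 12, 18], 0.41)]
top vial0_center []
top vial1_center []
top vial2_center []
top vial3_center [([266, 240, 9, 15], 0.58)]
pred [230. 243.] [278. 275.]
blue (267, 243, 9, 11)
wrist carrier [([246, 166, 143, 133], 0.85)]
wrist light_plate [([265, 178, 25, 22], 0.49), ([246, 163, 142, 134], 0.39)]
wrist vial0_center [([337, 202, 22, 28], 0.58)]
wrist vial1_center [([276, 204, 19, 21], 0.7)]
wrist vial2_center [([339, 173, 28, 24], 0.77)]
wrist vial3_center [([268, 176, 22, 21], 0.82)]
pred [264. 161.] [372. 236.]
blue (264, 162, 106, 66)
```

All four vials are detected in the carrier, and its outline matches the prediction. As a last check, I'll compare the height bias with the hung state and the plate centre from the side view.

Run:
```python
from h import *
w=.056;R=np.array([[np.cos(w),-np.sin(w)],[np.sin(w),np.cos(w)]])
for f,xy,z in [('side0',[.501,.0225],.0505),('f_side',[.5244,.2374],.092)]:
    im=cv2.imread(f'pics/{f}.png')[:,:,::-1].copy()
    q=np.array([proj('side',np.r_[R@[a,b]+xy,z+h]) for a in(-.03,.03) for b in(-.046,.046) for h in(0,.05)])
    m=mask(im,(105,150,60),(125,255,255),tuple(int(v) for v in np.r_[q.min(0)-15,q.max(0)-q.min(0)+30]))
    print(f,q.min(0).round(1),q.max(0).round(1),cv2.boundingRect(cv2.findNonZero(m)))
im=cv2.imread('pics/side0.png')[:,:,::-1].copy()
m=mask(im,(0,0,170),(180,60,255),(190,205,82,65));m=cv2.morphologyEx(m,cv2.MORPH_OPEN,np.ones((3,3)))
h=cv2.approxPolyDP(cv2.convexHull(cv2.findNonZero(m)),4,True)[:,0].astype(float);P=np.array([onz('side',u,.012) for u in h]);print(P.round(3).tolist(),P.mean(0))
s=state();print(s['ee_pos'],np.abs(s['joint_velocities']).max())
```

```text
side0 [258.  247.7] [318.9 312.2] (259, 256, 59, 52)
f_side [203.1 174.6] [257.3 226.7] (206, 184, 49, 39)
[[0.588, 0.201, 0.012], [0.463, 0.18, 0.012], [0.452, 0.285, 0.012], [0.577, 0.298, 0.012]] [0.5201808  0.24109452 0.012     ]
[0.52454997 0.23809578 0.18919443] 0.003855104942608164
```

Call:
carry_out(
  series="0 0 0 -1 -1 0 0; 0 0 0 -1 0 0 0; 0 0 0 0 0 0 0; 0 0 0 0 0 0 0; 0 0 0 0 0 0 0",
)

```text
time_s: 13.1
ee_pos: [0.5225, 0.239, 0.1892]
tool_rot: [0.0, 1.0, 0.028, 0.0]
contact_force: [0.1, -0.8, -3.0]
opening: 0.126
finger_force: 30.0
```

Call:
carry_out(
  series="0 0 0 0 0 0 0; 0 0 0 0 0 0 0; 0 0 0 0 0 0 0; 0 0 0 0 0 0 0; 0 0 0 0 0 0 0",
)

```text
time_s: 13.52
ee_pos: [0.5225, 0.239, 0.1892]
tool_rot: [0.0, 1.0, 0.028, -0.0]
contact_force: [0.9, 0.3, -2.7]
opening: 0.129
finger_force: 30.0
```

```bash
python3 -c "
from bench import *
print(state()['ee_pos'],state()['opening']);print(close_job())"
```

```text
[0.52249934 0.23898087 0.18920562] 0.129288394524835
the job is handed in; nothing more can be done
None
```

I unhooked the carrier and handed the job in (no verdict was returned) with it held still over the middle of the light plate, underside about 8 cm above it by my estimate, level and with all four vials in it as far as the last pictures show; the actual fingertips sat about 43 mm behind the reported TCP, which I corrected for.

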